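# Send a roller hanger down the gravity rail

### The job

Take the hanger that has rollers by its black grip, set it gently astride the sloped gravity rail near the rail's upper end so that both rollers stand on the bar, and let it go so that it rolls by itself down to the stop. Never push or hold it on the lower half of the rail, and leave the plain hanger without rollers where it stands.

Things in the scene. Friction and masses are not known exactly. Their poses are not given: they have to be found in the camera images.
- roller_hanger_grip (a point): Roller hanger, 0.4 kg: aluminium inverted U, 96 long (own y), 44 inside, two black 22 mm rollers at its ends, side hooks, stands upright. Point: centre of its black grip tab, 16 thick (own x) x 40 x 56 tall, 109 above the underside; top plate 28 below it, roller undersides 54 below, side plates 55 lower still. Own y within 30 deg of world y; same either way round.
- rail: Fixed steel rail on narrow posts; origin on the bench under its middle, z up. Bar along own y, 420 long, 24 wide, sloping 7 deg, upper end at +y; top 170 mm high at y=0. Stop plate 74 wide, face at y=-194, from 60 below to 40 above the bar's top. A hanger released above rolls to -y in 1 to 4 s, slower if set askew; against the stop its grip point is at y=-152, 205 high.
- load_point (a point): A good place to set the hanger: middle of the rail bar's top surface, 130 mm from the rail's middle towards its upper end (80 mm from that end), 186 mm above the bench. The side plates go down either side of the bar, 10 mm clear each side.
- plain_hanger_grip (a point): Plain hanger, to be left alone: same size and black grip as the roller hanger but no rollers, a full-length aluminium plate closing its top. Point: centre of its grip, 109 mm above its underside.

How it is judged:
By the outcome, as a careful person would: the job done as asked, in the order asked, and still so for the second after the job is handed in, with the robot touching nothing.
It also fails if it takes over 42 s, if anything falls off the work surface, if the arm or the gripper's body presses on something with over 40 N, if the wrist force passes 120 N, or if a joint passes its speed limit or range.

### The arm

A 6-joint arm with a two-finger parallel gripper is mounted at the origin on the work surface. World frame = base frame: x ahead of the robot, y to its left, z up, the work surface at z = 0. Lengths are in mm, angles in rad, forces in N, time in s.
With the tool pointing down it reaches from about 350 to 875 mm from the base axis. Payload 4.2 kg.
Tool frame: the origin (TCP) lies at the very end of the fingers, on their centre line; the grasp point (between the pads) lies 19 mm behind it; z points along the fingers, y is the line along which they close (so a half turn about z gives the same grasp; the last joint's range is limited). The gripper opens to 85 mm and grips with 20 to 120 N. Pads are 22 mm wide; open, the fingers measure 114 mm over their backs; the gripper's body (76 mm by 85 mm) begins 54 mm behind the grasp point. The pads swing forward as they close: fully open they stand 13 mm farther back than shut.
Start: joints at [-0.854, 0.385, 0.008, 0, -1.194, -0.259], TCP at [276.246, -560.613, 231.312] pointing down, gripper open.
Joint ranges: [-3.14, 3.14], [-1.21, 2.06], [-1.07, 1.41], [-3.16, 2.05], [-2.99, -0.16], [-3.1, 3.1]. Speed limits (rad/s): [2.79, 2.79, 3.14, 3.14, 3.14, 3.14].

### API

Orientations are given as a unit quaternion [x, y, z, w].
In Python, from bench import arm, optics gives the robot as it stands. The module is installed in compiled form; this text tells all that it offers.
- The arm moves only by the tool step_arm, never from a script. Its argument "motion" is a list of rows, each an object with "dr": the turn, a rotation vector about the tool's x, y, z in units of 8 degrees (1.0 is 8 degrees), a list of three; "slide": the shift along the tool's x, y, z in mm, a list of three; "jaw": the finger opening in mm, from 0 to 85.4. A call has exactly 8 rows; each row is the pose to reach, as a shift and turn from the pose commanded when the call began, along the tool's axes at that moment; what a row does not reach only later rows make up. A row lasts 1/8 s, in which the tool goes at most 62.5 mm and 10.7 degrees, less where a joint would pass 70% of its speed; a pose out of reach is approached as far as the arm can. A call with a gripper value outside its range is refused whole. The fingers move at their own pace and stop on an object; the grip force is fixed at half the most. Time passes only in rows, so rows that repeat a pose let the fingers close, or fill a call up. It gives the time, the measured TCP pose, the force, the opening and the grip force at its end, in the units of the state.
- arm.read_state(): the state, without advancing time (a new reading comes with each control period).
- optics.get_image(name): name is "scene" or "side" or "wrist"; returns the picture (384x512x3 uint8, blue, green, red); there is no depth.
- optics.camera_info(name): a dict with "camera_matrix" (3x3 intrinsics, pixels), "view" (4x4, takes a point from world to camera coordinates); the wrist camera has in their place "T_tool_cam" (4x4, takes a point from camera to tool coordinates, whose origin is the TCP and whose axes are the flange's). Camera axes: x right, y up, looking along -z (the intrinsics and any distortion apply to the point x, -y, -z); pixel columns grow to the right and rows downward; lengths in mm; the calibration is good to about 2 mm. A picture is of the moment at which its call begins: read the wrist's pose just before it. camera_info takes no time and is no camera call.
- arm.job_done(): hands the job in; it is judged then, once.
The state is a dict: "clock": time; "joints": joint angles; "joint_vel": joint speeds; "joint_efforts": joint torques, N m; "position": TCP position; "ee_rot": TCP orientation; "contact_force": force on the tool from outside, world axes, zero at the start; "wrist_torque": the same for the moment, N m; "gripper_width": finger opening in mm; "grasp_force": force on a finger pad.
Only numpy, scipy, OpenCV 4.12 (cv2) and the standard library are available. Lean on these libraries where they do the work, as an engineer would, in place of code of your own. Each camera call takes 0.05 s, during which the arm holds its last target. There are 200 camera calls.

## Working session

There is one attempt and no reset: what is moved stays moved. The work goes in short steps, Python scripts to look and compute and a tool call to move; the robot and the scene stay as the last step left them, time stands still between calls to the robot, and variables do not carry over. Pictures are saved under pics/ and viewed, at most 10 in all, crops included, and the job is handed in when it is done.

Besides the shell and the picture viewer there is one more tool, called after "Call:" as name(argument=value, ...), one argument or row to a line, values as JSON. step_arm: Moves the arm, as the interface text tells. Its arguments: {"type":"object","properties":{"motion":{"type":"array","items":{"type":"object","properties":{"dr":{"type":"array","items":{"type":"number"}},"slide":{"type":"array","items":{"type":"number"}},"jaw":{"type":"number"}}}}},"required":["motion"]}

```bash
mkdir -p pics; cat > h.py <<'E'
import numpy as np, cv2
from bench import arm, optics
from scipy.spatial.transform import Rotation as R
def cam(n):
    c=optics.camera_info(n); K=np.array(c["camera_matrix"],float)
    if n=="wrist":
        s=arm.read_state(); T=np.eye(4); T[:3,:3]=R.from_quat(s["ee_rot"]).as_matrix(); T[:3,3]=s["position"]
        V=np.linalg.inv(T@np.array(c["T_tool_cam"]))
    else: V=np.array(c["view"],float)
    return K,V,c
def ray(KV,p):
    K,V=KV[:2]; d=np.linalg.inv(K)@[p[0],p[1],1]; d=V[:3,:3].T@(d*[1,-1,-1]); o=-V[:3,:3].T@V[:3,3]; return o,d/np.linalg.norm(d)
def onz(KV,p,z):
    o,d=ray(KV,p); return o+d*(z-o[2])/d[2]
def proj(KV,P):
    K,V=KV[:2]; c=V[:3,:3]@np.array(P,float)+V[:3,3]; c=K@(c*[1,-1,-1]); return c[:2]/c[2]
def tri(a,b):
    (o1,d1),(o2,d2)=a,b; A=np.stack([d1,-d2],1); t=np.linalg.lstsq(A,o2-o1,rcond=None)[0]; p,q=o1+d1*t[0],o2+d2*t[1]; return (p+q)/2,np.linalg.norm(p-q)
E
python3 - <<'E'
from h import *
for n in["scene","side","wrist"]:
    im=optics.get_image(n); cv2.imwrite(f"pics/{n}0.png",im)
    print(n,optics.camera_info(n))
s=arm.read_state();print(s["clock"],s["position"],s["ee_rot"])
a=cv2.imread("pics/scene0.png");b=cv2.imread("pics/side0.png")
cv2.imwrite("pics/s0x.png",cv2.resize(a,(800,600)));cv2.imwrite("pics/d0x.png",cv2.resize(b,(800,600)))
E
```

```text
scene {'camera_matrix': array([[454.78175819,   0.        , 256.51927824],
       [  0.        , 454.78175819, 194.48751839],
       [  0.        ,   0.        ,   1.        ]]), 'view': array([[-8.15057765e-01,  5.79357182e-01,  5.10833282e-03,
         4.41329243e+02],
       [-4.23032122e-01, -6.01113032e-01,  6.78016921e-01,
         1.55014835e+02],
       [ 3.95884658e-01,  5.50461968e-01,  7.35028543e-01,
        -1.09216814e+03],
       [ 0.00000000e+00,  0.00000000e+00,  0.00000000e+00,
         1.00000000e+00]])}
side {'camera_matrix': array([[447.95078575,   0.        , 257.14539358],
       [  0.        , 447.95078575, 192.66357911],
       [  0.        ,   0.        ,   1.        ]]), 'view': array([[-8.19253349e-01, -5.72971549e-01, -2.29685529e-02,
         4.37184354e+02],
       [ 3.23534435e-01, -4.94928239e-01,  8.06456141e-01,
        -2.70489973e+02],
       [-4.73444210e-01,  6.53260777e-01,  5.90847644e-01,
        -5.41049544e+02],
       [ 0.00000000e+00,  0.00000000e+00,  0.00000000e+00,
         1.00000000e+00]])}
wrist {'camera_matrix': array([[338.95856881,   0.        , 256.41196783],
       [  0.        , 338.95856881, 187.02075665],
       [  0.        ,   0.        ,   1.        ]]), 'T_tool_cam': array([[-1.55045363e-03,  9.62091075e-01,  2.72723962e-01,
         6.89174382e+01],
       [ 9.99998437e-01,  1.26005591e-03,  1.23994482e-03,
         2.54012675e-01],
       [ 8.49292404e-04,  2.72725458e-01, -9.62091525e-01,
        -1.43523776e+02],
       [ 0.00000000e+00,  0.00000000e+00,  0.00000000e+00,
         1.00000000e+00]])}
0.15 [ 276.03512169 -560.21651044  230.46597475] [-2.26835388e-01  9.73932730e-01  8.27146490e-04 -2.44999895e-04]
```

View pics/s0x.png

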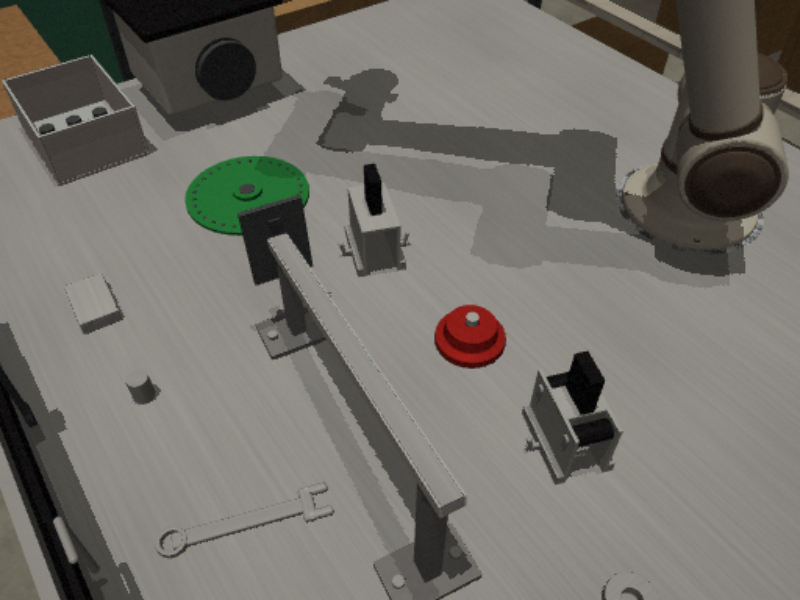

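View pics/d0x.png

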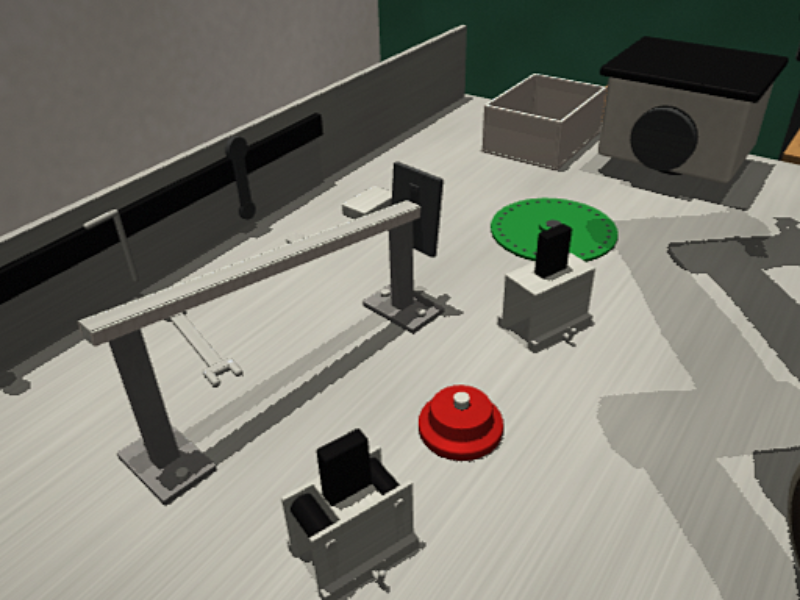

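Scene view: the roller hanger's grip is at about (587,383) of the enlarged picture, with its rollers visible. The plain one is at (373,190), and the rail runs from its upper end (450,500) to the stop (275,240). Side view: roller hanger grip (343,467), rail upper end (85,330).

```bash
python3 - <<'E'
from h import *
a=cv2.imread("pics/scene0.png");b=cv2.imread("pics/side0.png")
def c(im,x,y,w=100,h=75): return cv2.resize(im[y:y+h,x:x+w],(400,300),interpolation=cv2.INTER_CUBIC)
m=np.vstack([np.hstack([c(a,325,215),c(a,235,270)]),np.hstack([c(b,175,265),c(b,40,180)])])
m=np.clip(m.astype(float)*1.6,0,255).astype(np.uint8)
cv2.imwrite("pics/m1.png",m)
E
```

```text
(no output)
```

View pics/m1.png

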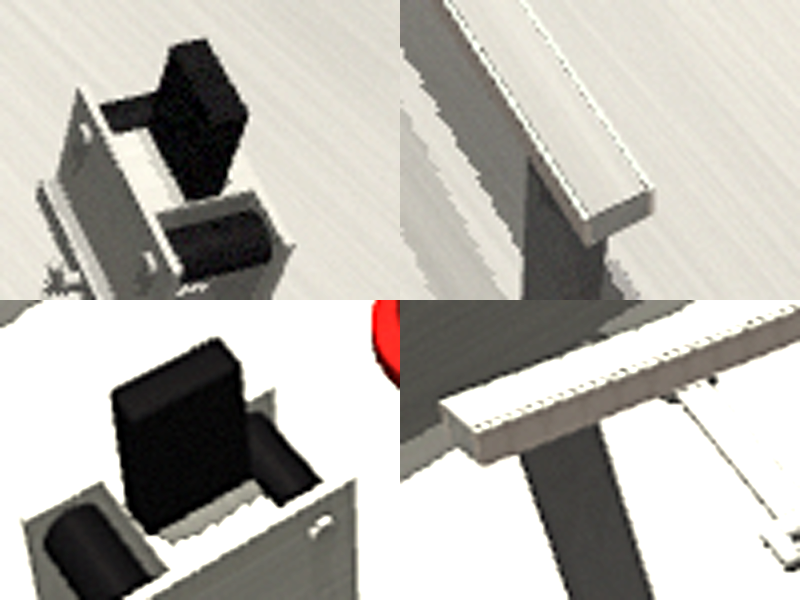

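Crops: the grip's top corners and the rail's upper-end corners are clear in both views. I pick them by hand.

```bash
python3 - <<'E'
from h import *
S,D=cam("scene"),cam("side")
f=lambda x0,y0,L:[np.array([x0+x/4-.4,y0+y/4-.4]) for x,y in L]
gs=f(325,215,[(168,47),(208,40),(246,115),(212,125)])
gd=f(175,265,[(112,90),(218,40),(242,67),(130,120)])
rs=f(235,270,[(190,217),(254,188)]); rd=f(40,180,[(40,102),(80,132)])
for n,C,g in(("scene",S,gs),("side",D,gd)):
    P=np.array([onz(C,p,137) for p in g]); print(n,P.mean(0).round(1)); print(P[:,:2].round(1).tolist())
print("tri centre",tri(ray(S,np.mean(gs,0)),ray(D,np.mean(gd,0))))
for n,C,g in(("scene",S,rs),("side",D,rd)):
    print("rail up",n,[onz(C,p,195.6)[:2].round(1).tolist() for p in g])
print("tri",tri(ray(S,np.mean(rs,0)),ray(D,np.mean(rd,0))))
for n,C,g in(("scene",S,[(268,243),(286,236)]),("side",D,[(420,213),(405,203)])):
    print("rail lo",n,[onz(C,np.array(p)/1.5625,146.2)[:2].round(1).tolist() for p in g])
# mid-rail edges: scan white top strip across scene rows for direction
E
```

```text
scene [454.2 196.7 137. ]
[[454.9, 175.6], [439.5, 182.1], [454.2, 216.5], [468.2, 212.4]]
side [449.9 196.  137. ]
[[463.2, 210.4], [449.1, 176.3], [436.1, 181.1], [451.1, 216.3]]
tri centre (array([451.77734617, 194.98493079, 133.91164159]), np.float64(1.2396458380068471))
rail up scene [[684.5, 251.8], [663.1, 255.4]]
rail up side [[682.9, 251.4], [658.2, 253.8]]
tri (array([672.91668844, 252.13206381, 193.56105394]), np.float64(1.3346111684169943))
rail lo scene [[631.0, -136.7], [608.4, -135.4]]
rail lo side [[593.5, -128.7], [622.3, -139.3]]
```

```bash
cat >> h.py <<'E'
def toolR(yaw_deg,tilt=0):
    "hanger yaw about z; tool y = -hanger x, tool z down; tilt raises own +y (deg)"
    H=R.from_euler("z",yaw_deg,degrees=True)*R.from_euler("x",tilt,degrees=True)
    return H*R.from_matrix(np.array([[0,-1,0],[-1,0,0],[0,0,-1]]).T)
def go(P,yaw,tilt=0):
    s=arm.read_state(); Rc=R.from_quat(s["ee_rot"])
    print("clock",s["clock"],"pos",np.round(s["position"],1),"slide",Rc.inv().apply(np.array(P)-s["position"]).round(1),"dr",((Rc.inv()*toolR(yaw,tilt)).as_rotvec(degrees=True)/8).round(2))
E
python3 - <<'E'
from h import *
print(toolR(0,0).as_matrix())
go([452,196,200],-22.5)
E
```

```text
[[ 0. -1.  0.]
 [-1.  0. -0.]
 [ 0.  0. -1.]]
clock 0.15 pos [ 276.  -560.2  230.5] slide [-492.   600.6   31.5] dr [ 0.01  0.   -5.16]
```

Call:
step_arm(
  motion=[
    {"slide": [-61, 75, 4], "dr": [0, 0, -0.65], "jaw": 85},
    {"slide": [-123, 150, 8], "dr": [0, 0, -1.3], "jaw": 85},
    {"slide": [-184, 225, 12], "dr": [0, 0, -1.9], "jaw": 85},
    {"slide": [-246, 300, 16], "dr": [0, 0, -2.6], "jaw": 85},
    {"slide": [-307, 375, 20], "dr": [0, 0, -3.2], "jaw": 85},
    {"slide": [-369, 450, 24], "dr": [0, 0, -3.9], "jaw": 85},
    {"slide": [-430, 525, 28], "dr": [0, 0, -4.5], "jaw": 85},
    {"slide": [-492, 600, 30], "dr": [0, 0, -5.16], "jaw": 85},
  ],
)

```text
clock: 1.15
position: [389.5, -72.1, 211.2]
ee_rot: [-0.557, 0.831, -0.0, 0.0]
contact_force: [1.5, -0.1, 0.6]
gripper_width: 84.9
grasp_force: 0.0
```

```bash
python3 -c "
from h import *
go([452,196,200],-22.5)"
```

```text
clock 1.15 pos [389.5 -72.1 211.2] slide [-271.7   43.9   11.3] dr [-0.01  0.    0.02]
```

Call:
step_arm(
  motion=[
    {"slide": [-54, 9, 2], "dr": [0, 0, 0], "jaw": 85},
    {"slide": [-109, 18, 5], "dr": [0, 0, 0], "jaw": 85},
    {"slide": [-163, 26, 7], "dr": [0, 0, 0], "jaw": 85},
    {"slide": [-210, 34, 9], "dr": [0, 0, 0], "jaw": 85},
    {"slide": [-250, 40, 11], "dr": [0, 0, 0], "jaw": 85},
    {"slide": [-272, 44, 11], "dr": [0, 0, 0], "jaw": 85},
    {"slide": [-272, 44, 11], "dr": [0, 0, 0], "jaw": 85},
    {"slide": [-272, 44, 11], "dr": [0, 0, 0], "jaw": 85},
  ],
)

```text
clock: 2.15
position: [452.5, 193.2, 200.0]
ee_rot: [-0.555, 0.832, 0.0, -0.0]
contact_force: [-0.4, -0.1, -0.1]
gripper_width: 85.0
grasp_force: 0.0
```

```bash
python3 - <<'E'
from h import *
im0=cam("wrist"); im=optics.get_image("wrist"); cv2.imwrite("pics/w1.png",im)
np.savez("w1",K=im0[0],V=im0[1])
cv2.imwrite("pics/w1x.png",np.clip(cv2.resize(im,(800,600))*1.4,0,255).astype(np.uint8))
go([452,196,98],-22.5)
E
```

```text
clock 2.2 pos [452.5 193.1 200.1] slide [ -2.6   1.6 102.1] dr [ 0.   -0.   -0.01]
```

View pics/w1x.png

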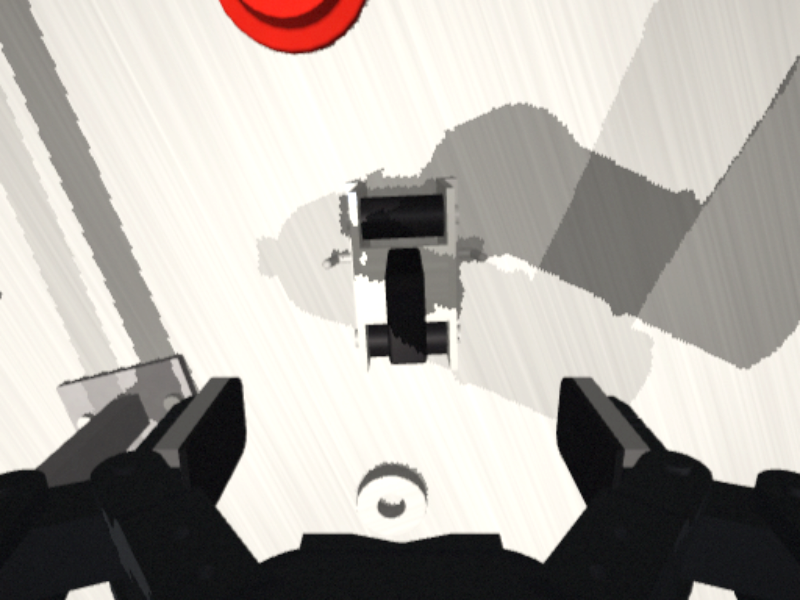

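Wrist view: the roller hanger is straight below and parallel to the tool. The grip spans columns 387–425, and the near end of its top is at row 362.

```bash
python3 - <<'E'
from h import *
z=np.load("w1.npz");W=(z["K"],z["V"])
Ri=toolR(-22.5)
Rt=R.from_euler("z",22.5,degrees=True)
for p in[(390,362),(425,362),(387,285),(423,285)]: 
    q=onz(W,np.array(p)/1.5625,137); print(p,q.round(1),"hanger frame rel (452,196)",Rt.apply(q-[452,196,137]).round(1))
for z_,L in((77,[(362,215),(444,215),(367,340),(448,340)]),):
  for p in L:
    q=onz(W,np.array(p)/1.5625,70); print(p,Rt.apply(q-[452,196,70]).round(1))
for x in(-8,8):
  for y in(-20,20): print(x,y,(proj(W,np.array([452,196,137])+Rt.inv().apply([x,y,0]))*1.5625).round())
E
```

```text
(390, 362) [464.5 210.  137. ] hanger frame rel (452,196) [ 6.2 17.7  0. ]
(425, 362) [450.9 215.7 137. ] hanger frame rel (452,196) [-8.6 17.7  0. ]
(387, 285) [452.5 178.6 137. ] hanger frame rel (452,196) [  7.1 -15.9   0. ]
(423, 285) [439.1 184.2 137. ] hanger frame rel (452,196) [ -7.4 -15.8   0. ]
(362, 215) [ 21.5 -35.3   0. ]
(444, 215) [-20.8 -35.2   0. ]
(367, 340) [20.2 33.4  0. ]
(448, 340) [-24.4  33.5   0. ]
-8 -20 [425. 275.]
-8 20 [424. 367.]
8 -20 [385. 275.]
8 20 [386. 367.]
```

Call:
step_arm(
  motion=[
    {"slide": [-1, 2, 30], "dr": [0, 0, 0], "jaw": 85},
    {"slide": [-1, 2, 60], "dr": [0, 0, 0], "jaw": 85},
    {"slide": [-1, 2, 85], "dr": [0, 0, 0], "jaw": 60},
    {"slide": [-1, 2, 98], "dr": [0, 0, 0], "jaw": 45},
    {"slide": [-1, 2, 102], "dr": [0, 0, 0], "jaw": 30},
    {"slide": [-1, 2, 102], "dr": [0, 0, 0], "jaw": 22},
    {"slide": [-1, 2, 102], "dr": [0, 0, 0], "jaw": 14},
    {"slide": [-1, 2, 102], "dr": [0, 0, 0], "jaw": 5},
  ],
)

```text
clock: 3.2
position: [452.0, 196.1, 98.9]
ee_rot: [-0.556, 0.831, -0.0, 0.001]
contact_force: [0.9, -1.2, 3.1]
gripper_width: 15.4
grasp_force: 58.8
```

Call:
step_arm(
  motion=[
    {"slide": [0, 0, 0], "dr": [0, 0, 0], "jaw": 5},
    {"slide": [0, 0, 0], "dr": [0, 0, 0], "jaw": 5},
    {"slide": [0, 0, 0], "dr": [0, 0, 0], "jaw": 5},
    {"slide": [0, 0, 0], "dr": [0, 0, 0], "jaw": 5},
    {"slide": [0, 0, -5], "dr": [0, 0, 0], "jaw": 5},
    {"slide": [0, 0, -20], "dr": [0, 0, 0], "jaw": 5},
    {"slide": [0, 0, -45], "dr": [0, 0, 0], "jaw": 5},
    {"slide": [0, 0, -70], "dr": [0, 0, 0], "jaw": 5},
  ],
)

```text
clock: 4.2
position: [450.2, 195.4, 167.5]
ee_rot: [-0.555, 0.832, 0.0, -0.002]
contact_force: [0.5, 0.3, -3.8]
gripper_width: 15.3
grasp_force: 58.6
```

```bash
python3 -c "
from h import *
go([661,170,310],-7.7,7)"
```

```text
clock 4.2 pos [450.2 195.4 167.5] slide [ -56.9 -204.1 -143.2] dr [-0.09 -0.89 -1.85]
```

Call:
step_arm(
  motion=[
    {"slide": [0, 0, -40], "dr": [0, 0, 0], "jaw": 5},
    {"slide": [0, 0, -90], "dr": [0, 0, 0], "jaw": 5},
    {"slide": [-5, -25, -130], "dr": [0, 0, -0.3], "jaw": 5},
    {"slide": [-18, -65, -143], "dr": [0, -0.2, -0.7], "jaw": 5},
    {"slide": [-30, -110, -143], "dr": [0, -0.4, -1.1], "jaw": 5},
    {"slide": [-43, -155, -143], "dr": [-0.05, -0.6, -1.5], "jaw": 5},
    {"slide": [-54, -192, -143], "dr": [-0.09, -0.8, -1.8], "jaw": 5},
    {"slide": [-57, -204, -143], "dr": [-0.09, -0.89, -1.85], "jaw": 5},
  ],
)

```text
clock: 5.2
position: [662.6, 169.9, 307.4]
ee_rot: [-0.656, 0.752, 0.041, 0.046]
contact_force: [-0.6, -0.0, -4.7]
gripper_width: 15.4
grasp_force: 59.8
```

```bash
python3 - <<'E'
from h import *
im0=cam("wrist"); 
go([661,170,310],-7.7,7)
ims=[optics.get_image(n) for n in("wrist","scene","side")]
np.savez("w2",K=im0[0],V=im0[1])
for n,i in zip("wcd",ims): cv2.imwrite(f"pics/{n}2.png",i)
cv2.imwrite("pics/w2x.png",np.clip(cv2.resize(ims[0],(800,600))*1.4,0,255).astype(np.uint8))
m=np.hstack([ims[1][80:380,130:430],ims[2][60:360,0:300]])
cv2.imwrite("pics/m2.png",np.clip(cv2.resize(m,(800,400))*1.4,0,255).astype(np.uint8))
E
```

```text
clock 5.2 pos [662.6 169.9 307.4] slide [-0.2  1.6 -2.6] dr [ 0.01  0.01 -0.01]
```

View pics/w2x.png

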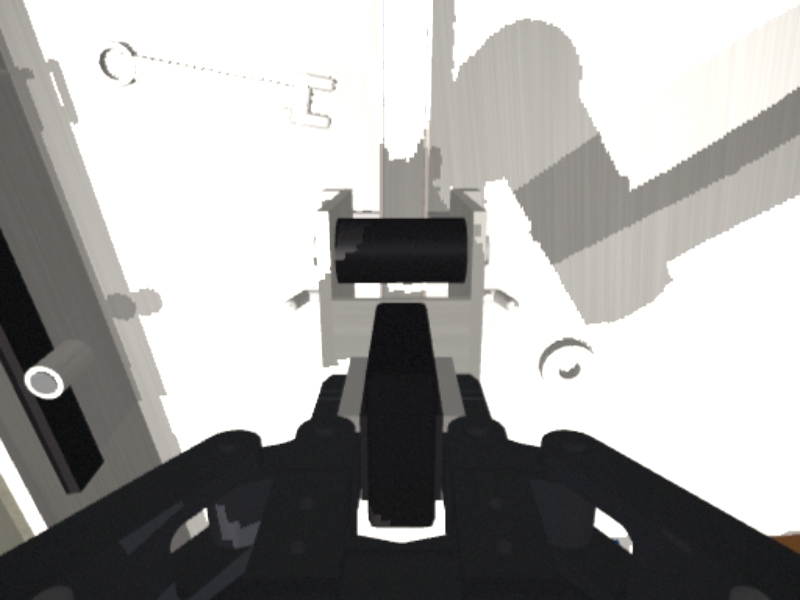

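View pics/m2.png

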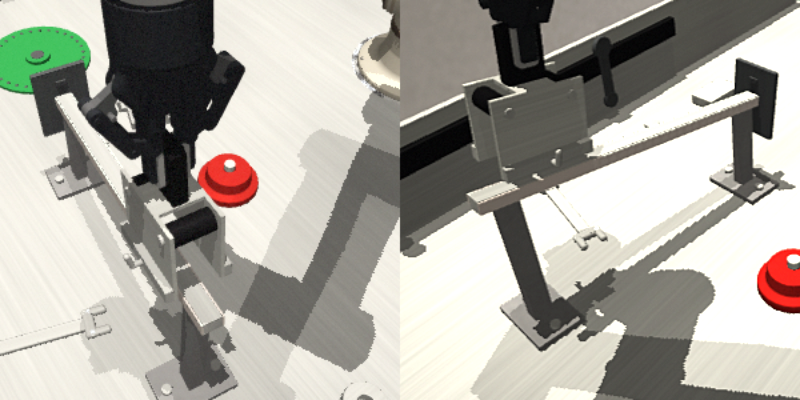

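Wrist view: the bar's top runs between columns 383 and 433 at row 0 and 380 to 428 at row 150. The hanger is centred near column 401. The side view shows the hanger parallel to the rail, above it and still inside the upper end.

```bash
python3 - <<'E'
from h import *
z=np.load("w2.npz");W=(z["K"],z["V"])
im=cv2.GaussianBlur(cv2.imread("pics/w2.png",0),(3,5),0).astype(float)
up=np.array([672.5,252.8]); yaw=-7.7
H=R.from_euler("z",yaw,degrees=True)*R.from_euler("x",7,degrees=True)
n=H.apply([0,0,1]); P0=np.array([662,175,186.])
s=arm.read_state(); Rt=R.from_quat(s["ee_rot"]).as_matrix()
L=[]
for r in range(2,112,6):
    g=np.diff(im[r,236:290]); idx=np.argsort(-abs(g))[:6]; print(r,sorted((236+int(i),int(g[i])) for i in idx))
def hit(p):
    o,d=ray(W,p); return o+d*((P0-o)@n)/(d@n)
for a in[(383,5),(433,5),(382,80),(430,80),(380,148),(428,148)]:
    q=hit(np.array(a)/1.5625); print(a,q.round(1),"tool",(Rt.T@(q-s["position"])).round(1))
E
```

```text
2 [(242, 16), (244, -19), (273, 13), (275, -27), (276, -46), (277, -21)]
8 [(242, 16), (244, -19), (273, 15), (275, -30), (276, -43), (277, -18)]
14 [(242, 16), (244, -20), (273, 14), (275, -32), (276, -40), (277, -17)]
20 [(242, 16), (244, -19), (271, -19), (273, 26), (275, -34), (276, -37)]
26 [(241, 15), (242, 17), (244, -18), (273, 16), (275, -41), (276, -31)]
32 [(242, 17), (244, -19), (273, 21), (275, -41), (276, -31), (288, 21)]
38 [(242, 16), (244, -20), (273, 15), (274, -19), (275, -49), (276, -24)]
44 [(242, 17), (244, -20), (274, -20), (275, -48), (276, -24), (288, 21)]
50 [(242, 16), (244, -19), (274, -25), (275, -43), (276, -19), (288, 19)]
56 [(242, 14), (244, -17), (272, 14), (274, -31), (275, -43), (276, -19)]
62 [(244, -23), (246, 13), (272, 13), (274, -36), (275, -39), (276, -13)]
68 [(242, 15), (244, -24), (270, -17), (272, 23), (274, -39), (275, -35)]
74 [(242, 14), (244, -22), (270, -11), (272, 15), (274, -42), (275, -31)]
80 [(242, 15), (244, -22), (246, 10), (270, -14), (273, -26), (274, -32)]
86 [(242, 15), (244, -22), (269, -17), (270, -35), (271, -12), (274, -18)]
92 [(242, -20), (245, 29), (246, 21), (265, -19), (266, -34), (267, -22)]
98 [(242, -31), (243, -22), (247, 28), (248, 41), (264, -34), (265, -22)]
104 [(241, -16), (242, -30), (243, -22), (244, -12), (261, -11), (282, 14)]
110 [(241, -15), (242, -30), (243, -22), (244, -12), (273, -11), (281, 16)]
(383, 5) [655.1  57.4 171.6] tool [128.7  -9.5 122.9]
(433, 5) [632.8  60.5 171.6] tool [128.6  13.  122.9]
(382, 80) [660.2  88.3 175.4] tool [ 97.2 -10.3 122.9]
(430, 80) [638.   91.3 175.4] tool [ 97.1  12.1 122.9]
(380, 148) [665.6 118.2 179.1] tool [ 66.6 -11.6 122.9]
(428, 148) [642.6 121.4 179.2] tool [ 66.5  11.5 122.9]
```

```bash
python3 -c "
from h import *
go([661,170,310],-8.3,7)
go([661,170,236],-8.3,7)"
```

```text
clock 5.35 pos [660.9 170.3 309.3] slide [ 0.2 -0.1 -0.7] dr [0.01 0.01 0.07]
clock 5.35 pos [660.9 170.3 309.3] slide [ 9.3 -0.1 72.7] dr [0.01 0.01 0.07]
```

Call:
step_arm(
  motion=[
    {"slide": [1, 0, 9], "dr": [0, 0, 0.07], "jaw": 5},
    {"slide": [3, 0, 22], "dr": [0, 0, 0.07], "jaw": 5},
    {"slide": [5, 0, 35], "dr": [0, 0, 0.07], "jaw": 5},
    {"slide": [6, 0, 48], "dr": [0, 0, 0.07], "jaw": 5},
    {"slide": [8, 0, 60], "dr": [0, 0, 0.07], "jaw": 5},
    {"slide": [9, 0, 69], "dr": [0, 0, 0.07], "jaw": 5},
    {"slide": [9, 0, 73], "dr": [0, 0, 0.07], "jaw": 5},
    {"slide": [9, 0, 73], "dr": [0, 0, 0.07], "jaw": 5},
  ],
)

```text
clock: 6.35
position: [662.1, 170.5, 237.4]
ee_rot: [-0.653, 0.755, 0.04, 0.048]
contact_force: [0.3, 0.2, -3.4]
gripper_width: 15.6
grasp_force: 59.8
```

```bash
python3 - <<'E'
from h import *
go([661,170,229],-8.3,7)
print(arm.read_state()["contact_force"])
a=optics.get_image("scene");b=optics.get_image("side")
m=np.hstack([cv2.resize(a[180:330,200:350],(400,400)),cv2.resize(b[100:250,30:180],(400,400))])
cv2.imwrite("pics/m3.png",np.clip(m*1.4,0,255).astype(np.uint8))
E
```

```text
clock 6.35 pos [662.1 170.5 237.4] slide [1.7 1.  8.2] dr [-0.02  0.02  0.01]
[ 0.28081782  0.17515588 -3.3701828 ]
```

View pics/m3.png

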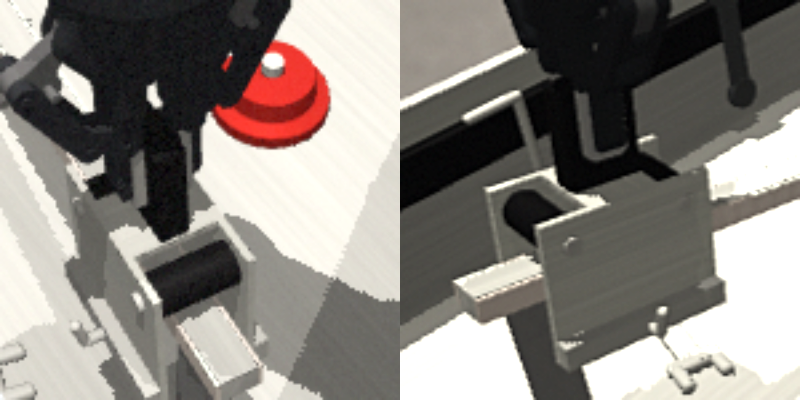

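Both crops show the side plates astride the bar, with the rollers just above it and the hanger parallel to it. Now I creep down until it touches.

Call:
step_arm(
  motion=[
    {"slide": [0, 0.5, 1], "dr": [0, 0, 0], "jaw": 5},
    {"slide": [0, 0.5, 2], "dr": [0, 0, 0], "jaw": 5},
    {"slide": [0.5, 0.5, 3], "dr": [0, 0, 0], "jaw": 5},
    {"slide": [0.5, 0.5, 4], "dr": [0, 0, 0], "jaw": 5},
    {"slide": [0.5, 0.5, 5], "dr": [0, 0, 0], "jaw": 5},
    {"slide": [0.5, 0.5, 6], "dr": [0, 0, 0], "jaw": 5},
    {"slide": [0.5, 0.5, 6], "dr": [0, 0, 0], "jaw": 5},
    {"slide": [0.5, 0.5, 6], "dr": [0, 0, 0], "jaw": 5},
  ],
)

```text
clock: 7.45
position: [661.6, 170.9, 231.6]
ee_rot: [-0.653, 0.755, 0.04, 0.048]
contact_force: [0.5, -0.1, -3.6]
gripper_width: 15.5
grasp_force: 59.8
```

Call:
step_arm(
  motion=[
    {"slide": [0, 0, 0.5], "dr": [0, 0, 0], "jaw": 5},
    {"slide": [0, 0, 1], "dr": [0, 0, 0], "jaw": 5},
    {"slide": [0, 0, 1.4], "dr": [0, 0, 0], "jaw": 5},
    {"slide": [0, 0, 1.8], "dr": [0, 0, 0], "jaw": 5},
    {"slide": [0, 0, 2.1], "dr": [0, 0, 0], "jaw": 5},
    {"slide": [0, 0, 2.4], "dr": [0, 0, 0], "jaw": 5},
    {"slide": [0, 0, 2.4], "dr": [0, 0, 0], "jaw": 5},
    {"slide": [0, 0, 2.4], "dr": [0, 0, 0], "jaw": 5},
  ],
)

```text
clock: 8.45
position: [661.7, 171.1, 229.8]
ee_rot: [-0.653, 0.755, 0.04, 0.048]
contact_force: [-2.2, -0.6, 0.9]
gripper_width: 15.2
grasp_force: 60.5
```

Contact: the weight has gone from the wrist force, about 4.5 N taken by the rail. Release, pause, then withdraw upward.

Call:
step_arm(
  motion=[
    {"slide": [0, 0, 0], "dr": [0, 0, 0], "jaw": 50},
    {"slide": [0, 0, 0], "dr": [0, 0, 0], "jaw": 85},
    {"slide": [0, 0, 0], "dr": [0, 0, 0], "jaw": 85},
    {"slide": [0, 0, -3], "dr": [0, 0, 0], "jaw": 85},
    {"slide": [0, 0, -15], "dr": [0, 0, 0], "jaw": 85},
    {"slide": [0, 0, -40], "dr": [0, 0, 0], "jaw": 85},
    {"slide": [0, 0, -75], "dr": [0, 0, 0], "jaw": 85},
    {"slide": [0, 0, -110], "dr": [0, 0, 0], "jaw": 85},
  ],
)

```text
clock: 9.45
position: [659.4, 157.3, 340.5]
ee_rot: [-0.653, 0.755, 0.039, 0.048]
contact_force: [0.2, 0.1, 0.6]
gripper_width: 84.8
grasp_force: 0.0
```

Call:
step_arm(
  motion=[
    {"slide": [0, 0, -10], "dr": [0, 0, 0], "jaw": 85},
    {"slide": [0, 0, -10], "dr": [0, 0, 0], "jaw": 85},
    {"slide": [0, 0, -10], "dr": [0, 0, 0], "jaw": 85},
    {"slide": [0, 0, -10], "dr": [0, 0, 0], "jaw": 85},
    {"slide": [0, 0, -10], "dr": [0, 0, 0], "jaw": 85},
    {"slide": [0, 0, -10], "dr": [0, 0, 0], "jaw": 85},
    {"slide": [0, 0, -10], "dr": [0, 0, 0], "jaw": 85},
    {"slide": [0, 0, -10], "dr": [0, 0, 0], "jaw": 85},
  ],
)

```text
clock: 10.45
position: [659.2, 156.4, 348.2]
ee_rot: [-0.653, 0.755, 0.04, 0.048]
contact_force: [-0.4, -1.0, 0.2]
gripper_width: 84.7
grasp_force: 0.0
```

Call:
step_arm(
  motion=[
    {"slide": [0, 0, 0], "dr": [0, 0, 0], "jaw": 85},
    {"slide": [0, 0, 0], "dr": [0, 0, 0], "jaw": 85},
    {"slide": [0, 0, 0], "dr": [0, 0, 0], "jaw": 85},
    {"slide": [0, 0, 0], "dr": [0, 0, 0], "jaw": 85},
    {"slide": [0, 0, 0], "dr": [0, 0, 0], "jaw": 85},
    {"slide": [0, 0, 0], "dr": [0, 0, 0], "jaw": 85},
    {"slide": [0, 0, 0], "dr": [0, 0, 0], "jaw": 85},
    {"slide": [0, 0, 0], "dr": [0, 0, 0], "jaw": 85},
  ],
)

```text
clock: 11.45
position: [659.2, 156.4, 348.2]
ee_rot: [-0.653, 0.755, 0.04, 0.048]
contact_force: [0.1, 0.4, 0.3]
gripper_width: 84.9
grasp_force: 0.0
```

```bash
python3 - <<'E'
from h import *
print(arm.read_state()["clock"],arm.read_state()["position"],arm.read_state()["contact_force"])
a=optics.get_image("scene");b=optics.get_image("side")
m=np.hstack([cv2.resize(a[80:380,120:420],(400,400)),cv2.resize(b[60:360,20:320],(400,400))])
cv2.imwrite("pics/m4.png",np.clip(m*1.4,0,255).astype(np.uint8))
E
```

```text
11.45 [659.17978325 156.43229916 348.19297498] [0.13561244 0.4088896  0.26620317]
```

View pics/m4.png

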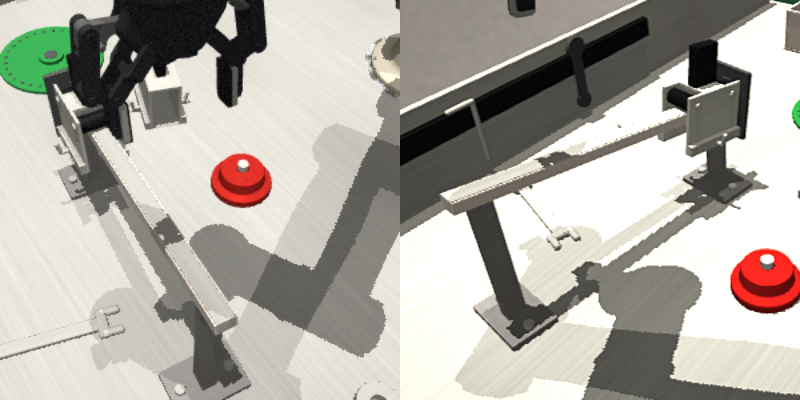

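The hanger is astride the bar at the stop, side view grip at crop (703,63). A quick numeric check, plus confirming that it is at rest.

```bash
python3 - <<'E'
from h import *
D=cam("side"); u=np.array([np.sin(np.radians(8)),np.cos(np.radians(8))]); o=np.array([672.5,252.8])-208.4*u
for y in(-152,-140,-125): print(y,proj(D,[*(o+y*u),170+y*.1228+53.6]).round(1))
a=optics.get_image("side"); 
b=optics.get_image("side"); 
m=(a[60:200,190:300].max(2)<28); print(cv2.absdiff(a,b)[60:200,190:300].max())
n,l,s,c=cv2.connectedComponentsWithStats(m.astype(np.uint8))
for i in range(1,n):
    if s[i,4]>40: print(s[i]+[190,60,0,0,0],c[i]+[190,60])
E
```

```text
-152 [247.  108.2]
-140 [242.1 109.7]
-125 [235.9 111.7]
7
[190  73  17  22 254] [197.25590551  82.51968504]
[236  90  41  36 731] [248.03830369 108.11080711]
[273 115  10  49 200] [277.4  141.09]
[220 126  20  17 186] [228.25268817 133.12903226]
```

The grip is at pixel (248,108) and (247,108) is expected for y=-152. It is against the stop and still.

```bash
python3 -c "
from bench import arm
print(arm.job_done())"
```

```text
the job is handed in; nothing more can be done
None
```

The roller hanger was set on the rail near its upper end and released; it rolled down by itself and rests against the stop, the plain hanger was left alone, and the job was handed in at about 11.5 s.

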